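# Turn the sample jar, index the viewing cabinet's slide and hold the pin home

### The arm

A 6-joint arm with a two-finger parallel gripper is mounted at the origin on the work surface. World frame = base frame: x ahead of the robot, y to its left, z up, the work surface at z = 0. Lengths are in m, angles in rad, forces in N, time in s.
With the tool pointing down it reaches from about 0.375 to 0.9 m from the base axis. Payload 3.1 kg.
Tool frame: the origin (TCP) lies between the finger pads; the fingertips stand 8 mm ahead of it and the grasp point (between the pads) lies 11 mm behind it; z points along the fingers, y is the line along which they close (so a half turn about z gives the same grasp; the last joint's range is limited). The gripper opens to 85 mm and grips with 20 to 120 N. Pads are 22 mm wide; open, the fingers measure 114 mm over their backs; the gripper's body (76 mm by 85 mm) begins 54 mm behind the grasp point. The pads swing forward as they close: fully open they stand 13 mm farther back than shut.
Start: joints at [0.986, 0.527, 1.433, -0, 1.181, -0.178], TCP at [0.247, 0.574, 0.239] pointing down, gripper open.
Joint ranges: [-3.08, 3.08], [-0.75, 2.2], [0.22, 2.44], [-1.43, 4.57], [0, 2.65], [-2.85, 2.85]. Speed limits (rad/s): [2.79, 2.79, 3.14, 3.14, 3.14, 3.14].

### API

Orientations are given as a unit quaternion [x, y, z, w].
In Python, from station import readout, cams, sign_off gives the robot as it stands.
- The arm moves only by the tool send_rows, never from a script. Its argument "commands" is text: rows parted by semicolons, each of 5 numbers parted by spaces: the finger opening in mm, from 0 to 85.4, then the shift along the tool's x, y, z each as a share of 0.02 m, from -1 to 1, then the turn about the tool's z as a share of 4 degrees, from -1 to 1. In form: grip dx dy dz spin; .... A call has 1 to 20 rows; each row shifts and turns the commanded pose from where the row before left it, along the tool's axes as they then stand; what a row does not reach is not made up. A row lasts 1/12 s, in which the tool goes at most 41.7 mm and 7.16 degrees, less where a joint would pass 70% of its speed; a pose out of reach is approached as far as the arm can. A call with a number of a shift or a turn outside -1 to 1 is refused whole. A call with a gripper value outside its range is refused whole. The fingers move at their own pace and stop on an object; "grip_force" is the grip in N (left out, the last holds). Time passes only in rows, so rows that do not move let the fingers close. It gives the time, the measured TCP pose, the force, the opening and the grip force at its end, in the units of the state.
- readout.sense(): the state, without advancing time (a new reading comes with each control period).
- cams.snapshot(name): name is "scene" or "top"; returns a dict with "pixels" (420x560x3 uint8, red, green, blue), "intrinsics" (3x3 intrinsics, pixels), "eye" and "rotation" of the camera in the world. Camera axes: x right, y down, z forward; pixel columns grow to the right and rows downward; lengths in m; the calibration is good to about 2 mm. A picture is of the moment at which its call begins. There is no depth.
- sign_off(): hands the job in; it is judged then, once.
The state is a dict: "t": time; "q": joint angles; "qd": joint speeds; "tau": joint torques, N m; "tcp_pos": TCP position; "tool_rot": TCP orientation; "force": force on the tool from outside, world axes, zero at the start; "ft_torque": the same for the moment, N m; "finger_gap": opening from 0.0 (shut) to 1.0 (fully open); "gripper_force": force on a finger pad.
Only numpy, scipy, OpenCV 4.12 (cv2) and the standard library are available. Lean on these libraries where they do the work, as an engineer would, in place of code of your own. Each camera call takes 0.05 s, during which the arm holds its last target. There are 200 camera calls.

### The job

Between two readings at the viewing cabinet: while the sample slide stays locked in its loading hole, turn the square sample jar on it so that the face with the blue dot sits flat against the middle of the metal stop bracket, and let go of the jar. Then take the red plunger knob, pull it up to free the pin, slide the tray in towards the cabinet to the next hole and let the pin go fully home there; finish while still gripping the knob with the pin down, as the reading is taken like that. Keep the jar upright and against the bracket, and leave the other things on the table where they are.

Things in the scene. Friction and masses are not known exactly. Their poses are not given: they have to be found in the camera images.
- reader: fixed teal and white viewing cabinet, 300 mm tall, with a slide bed out of its side; yaw up to 12 degrees. Frame: x across the slide, away from the robot; y along it, out of the cabinet; origin on the table. Cabinet: y -310 to -90 mm, x -130 to +150 (hood to x = -150, above 200 mm height). The inlet in its wall at y = -90 is x -52 to 57 mm, 125 mm high. Bed: x -98 to 50, to y = 205, 20 mm high
- next_hole (a point): mouth of the next hole, the reading hole: one of three brass-rimmed holes in the top of the dark index bar (24 mm wide, top 28 mm above the table) that runs along the slide on the robot's side, under the knob's arm, at x = -75 mm of the reader's frame. The holes are at y = 170 (cleaning), 110 (loading, where the pin starts) and -10 mm (reading, this one). Axes as the reader's
- tray (a joint): travel in m of the black tray (90 x 200 mm, flat top 30 mm above the table): 0 in the loading hole (start), grows going into the cabinet along the reader's -y, 0.120 in the next hole (reading), -0.060 in the cleaning hole; ends at -0.066 and 0.130. Locked by the pin; with the pin out it slides with 1 to 2 N of friction
- plunger (a joint): lift in m of the spring plunger: 0 with the pin fully home in a hole (10 mm deep), 0.010 with the pin's tip on top of the index bar, 0.016 at its upper end. The spring pushes down with 4 N at 0 and 8 N fully up. The pin is 8 mm thick with a round tip, the holes 11 mm wide: it drops in within about 2 mm of a hole's centre
- knob: red round plunger knob, 30 mm in diameter, 22 mm tall, axis vertical; origin at the centre of its underside, 58 mm above the table with the pin home. Under it a steel sleeve (22 mm thick, 18 mm tall) on a flat steel arm of the tray (40 mm wide, top 36 mm above the table). It moves with the tray, from x = -75, y = 110 mm of the reader's frame; on the reading hole it is 80 mm from the cabinet's wall
- stop (a point): on the tray: foot of the middle of the stop bracket, at the tray's top, on the face that the jar is set against. The bracket is a bent aluminium strip along the tray's far side, 100 mm long, 18 mm high, 3 mm thick. x points from the tray into the bracket, y along the slide out of the cabinet, z up. At the start it is at x = 36, y = 0, z = 30 mm of the reader's frame; it moves with the tray
- jar: loose sample jar on the tray: square tan body 44 x 44 mm, 62 mm tall, round white cap 39 mm in diameter, 18 mm tall (80 mm in all), 130 to 250 g. Origin under its centre, z up; x points out through the blue-dot face, and a blue bar on the cap points the same way. At the start the dot looks roughly along the slide, out of the cabinet: 60 to 120 degrees of clockwise turn from above are needed
- mark (a point): point on the jar's blue-dot face, in its middle, 31 mm above the jar's underside; same axes as the jar
- spare_jar: bystander: a jar of the same shape with a green dot, on the table beyond the slide; origin under its centre
- blue_dish: bystander: round dish with a blue lid, 90 mm in diameter, 17 mm high, on the robot's side of the slide; origin under its centre
- dish_stack: bystander: stack of three round dishes, 90 mm in diameter, 51 mm high; origin under its centre
- bottle: bystander: white bottle with blue cap, 60 mm in diameter, 170 mm high; origin under its centre
- cup: bystander: open white cup, 72 mm in diameter, 70 mm high; origin under its centre
- marker: bystander: black and green marker pen lying down, 135 x 13 mm; origin under its centre

How it is judged:
On the way, in this order (a step that is already met when the one before it is completed fails the run):
1. the jar stands with its blue-dot face flat against the stop bracket, let go of, the slide still locked in the loading hole (x of mark in the frame of stop between -0.004 and 0.004 m and y of mark in the frame of stop between -0.035 and 0.035 m and z of mark in the frame of stop between 0.026 and 0.036 m and angle between the x axis of jar and the x axis of stop, either way round below 0.07 rad and angle between jar's own z axis and vertical below 0.07 rad and contact force between the fingers and jar below 0.1 N and value of joint tray between -0.005 and 0.005 m and value of joint plunger below 0.002 m), for 0.2 s.
2. the plunger is pulled up out of the loading hole (value of joint plunger above 0.008 m and value of joint tray between -0.02 and 0.02 m), for 0.02 s.
3. the tray is at the reading hole with the pin fully home (value of joint tray between 0.115 and 0.125 m and value of joint plunger below 0.002 m), for 0.2 s.
At the end, for the whole second after the job is handed in: The tray is at the next (reading) hole, travel 0.120 m within 5 mm, with the pin home (lift below 2 mm); the jar stands upright on the tray, blue-dot face against the stop bracket (within 4 mm and 4 degrees, within 35 mm of the bracket's middle); the fingers still hold the knob with more than 3 N (all of step 3 and x of mark in the frame of stop between -0.004 and 0.004 m and y of mark in the frame of stop between -0.035 and 0.035 m and z of mark in the frame of stop between 0.026 and 0.036 m and angle between the x axis of jar and the x axis of stop, either way round below 0.07 rad and angle between jar's own z axis and vertical below 0.07 rad and contact force between the fingers and knob above 3 N and linear speed of jar below 0.02 m/s); the arm keeps its last pose, push and grip.
It fails at once if the jar is tipped more than 20 degrees (angle between jar's own z axis and vertical above 0.35 rad).
It fails at once if another thing on the table is moved more than 20 mm (distance of any of spare_jar, blue_dish, dish_stack, bottle, cup, marker from where it was at the start of the episode above 0.02 m).
It also fails if it takes over 48 s, if anything falls off the work surface, if the arm or the gripper's body presses on something with over 40 N, if the wrist force passes 120 N, or if a joint passes its speed limit or range.

## Working session

There is one attempt and no reset: what is moved stays moved. The work goes in short steps, Python scripts to look and compute and a tool call to move; the robot and the scene stay as the last step left them, time stands still between calls to the robot, and variables do not carry over. Pictures are saved under pics/ and viewed, at most 10 in all, crops included, and the job is handed in when it is done.

Besides the shell and the picture viewer there is one more tool, called as name(argument=value, ...), one argument or row to a line, values as JSON. send_rows: Moves the arm, as the interface text tells. Its arguments: {"type":"object","properties":{"commands":{"type":"string"},"grip_force":{"type":"number"}},"required":["commands"]}

```bash
mkdir -p pics
python3 - <<'E'
from station import readout,cams
import cv2,json
s=readout.sense()
print({k:(v if not hasattr(v,'tolist') else v.tolist()) for k,v in s.items()})
for n in("scene","top"):
    d=cams.snapshot(n); print(n,d["intrinsics"],d["eye"],d["rotation"])
    cv2.imwrite(f"pics/{n}0.png",cv2.resize(d["pixels"][:,:,::-1],(800,600),interpolation=cv2.INTER_CUBIC))
E
```

```text
{'t': 0.0, 'q': [0.9854886142269114, 0.5284359582099192, 1.4339120595227148, -5.728334448371805e-06, 1.1814055848220497, -0.17852938661658438], 'qd': [6.124665907727277e-05, 0.0009383875728623977, 0.00015001980827409743, -0.0006220379210162309, -0.0006578211663385125, 6.498173010017447e-05], 'tau': [0.0004325985901232343, -44.23445105552673, -17.80280113220215, -0.000316824261972215, 0.00848341325763613, 1.0115167583535367e-05], 'tcp_pos': [0.246878307101672, 0.5734067452196194, 0.23834906278568602], 'tool_rot': [0.20198860319120351, 0.9793872761830218, -0.0010036146328597536, -0.0004002366007775227], 'force': [0.7501849451835845, 0.4892681046216839, -0.4384065589611726], 'ft_torque': [-0.02553118974514937, 0.031089261451824737, -0.0203209875165301], 'gripper_force': 0.0, 'finger_gap': 1.0027911658569246}
scene [[455.72052607   0.         286.06276765]
 [  0.         455.72052607 206.46826724]
 [  0.           0.           1.        ]] [ 0.80873866 -0.2394916   0.96907775] [ 0.92072424  0.26826628 -0.0798229  -0.27189774]
top [[495.50676185   0.         286.6626259 ]
 [  0.         495.50676185 209.90686693]
 [  0.           0.           1.        ]] [0.37658686 0.239689   1.10416636] [ 0.71051747 -0.7000817   0.04125011 -0.05787031]
```

View pics/scene0.png

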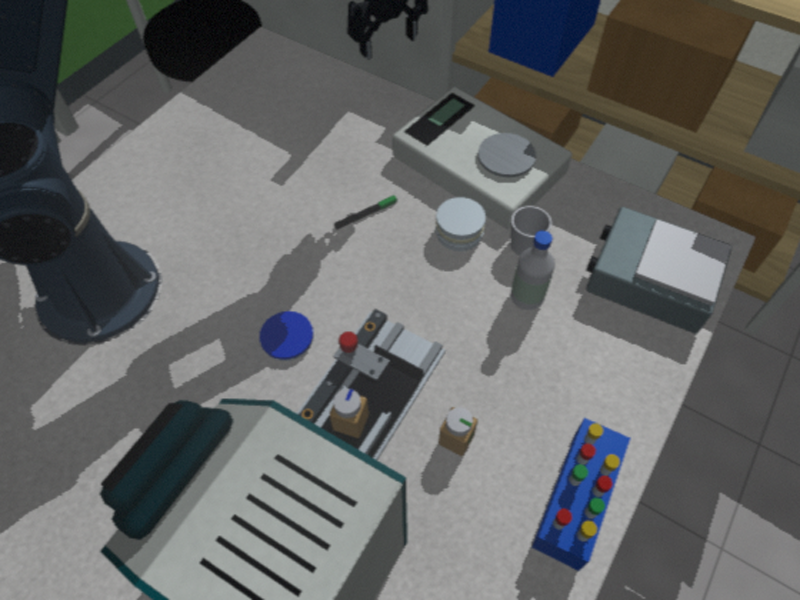

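View pics/top0.png

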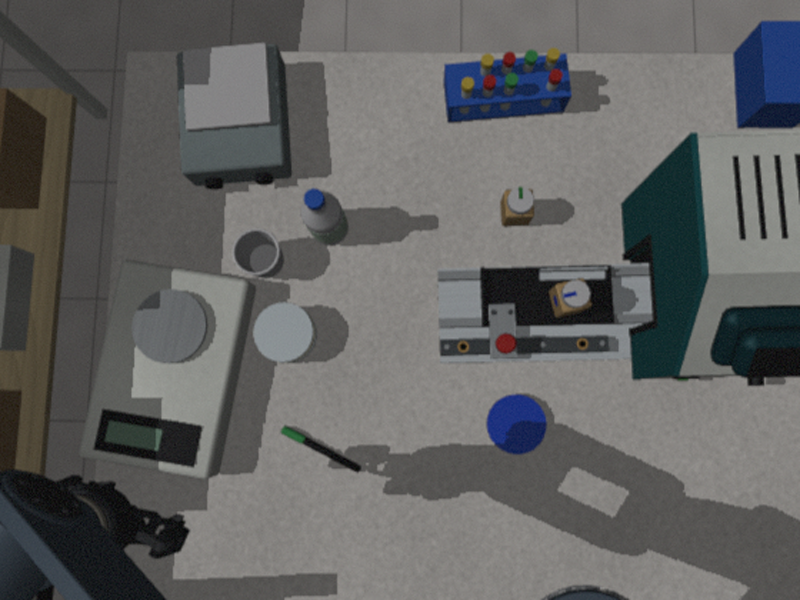

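The scene view shows the knob at about (348,341), the jar at (348,405) and the spare jar at (458,428). In the top view the knob is at (506,343), the jar at (571,295), and the brass holes are at (463,346) and (582,343). Next I'll enlarge both views.

```bash
cat > h.py <<'E'
import numpy as np,cv2
from scipy.spatial.transform import Rotation as R
def ray(d,u,v):
    r=R.from_quat(d["rotation"]).as_matrix()@np.linalg.inv(d["intrinsics"])@[u,v,1]
    return np.array(d["eye"]),r
def onz(d,u,v,z):
    e,r=ray(d,u,v); return e+r*(z-e[2])/r[2]
def proj(d,p):
    c=R.from_quat(d["rotation"]).as_matrix().T@(np.array(p)-d["eye"]); c=np.array(d["intrinsics"])@c; return c[:2]/c[2]
def crop(d,x,y,w,h,k,fn):
    cv2.imwrite(fn,cv2.resize(d["pixels"][y:y+h,x:x+w,::-1],None,fx=k,fy=k,interpolation=cv2.INTER_CUBIC))
E
python3 - <<'E'
from station import cams
from h import *
t=cams.snapshot("top"); crop(t,300,120,160,120,5,"pics/top1.png")
s=cams.snapshot("scene"); crop(s,205,205,128,96,6.25,"pics/scene1.png")
k=.7
for n,u,v,z in(("knob",506,343,.08),("hole clean",463,346,.028),("hole read",582,343,.028),("dish",516,424,.017),("spare",521,200,.08)):
    print(n,onz(t,u*k,v*k,z).round(4))
E
```

```text
knob [0.46   0.1246 0.08  ]
hole clean [0.4587 0.1839 0.028 ]
hole read [0.4659 0.004  0.028 ]
dish [0.3429 0.1028 0.017 ]
spare [0.6731 0.1018 0.08  ]
```

View pics/top1.png

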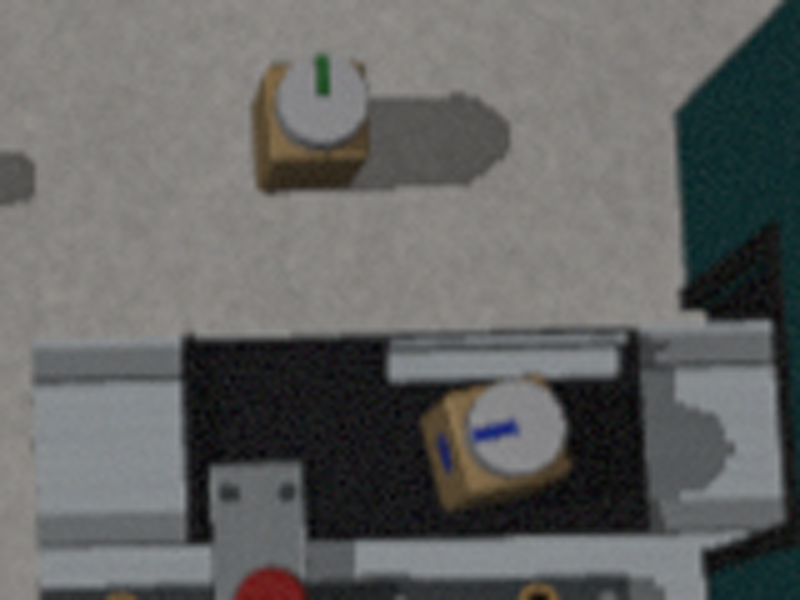

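View pics/scene1.png

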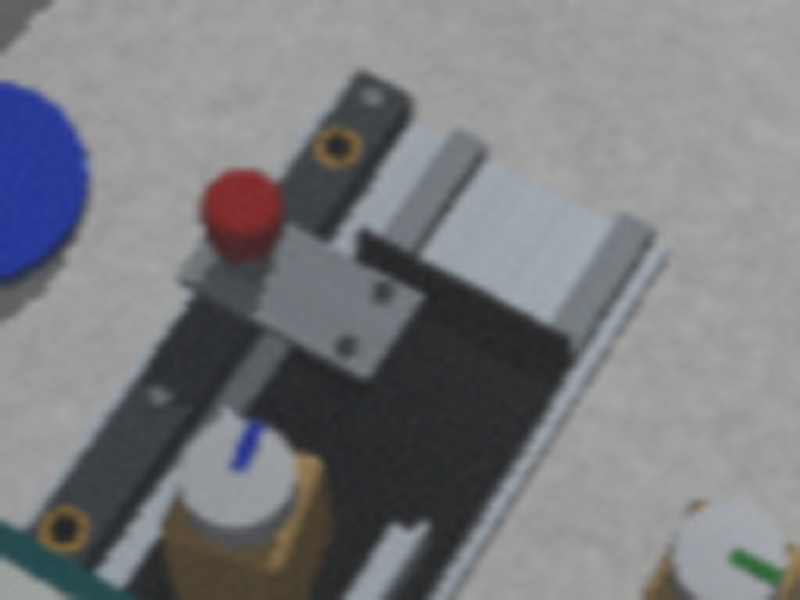

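In the top crop, the cap centre is at (518,427), the bar runs (518,428) to (473,435), and the bracket's top edge runs from (390,343) to (627,335). In the scene crop, the cap is at (238,473), the bar runs (237,467) to (258,424), and the holes are at (338,147) and (65,527).

Run:
```python
from station import cams
from h import *
t=cams.snapshot("top"); s=cams.snapshot("scene")
T=lambda u,v,z:onz(t,300+u/5,120+v/5,z)[:2]
S=lambda u,v,z:onz(s,205+u/6.25,205+v/6.25,z)[:2]
def p(n,*a): print(n,*[np.round(x*1000,1) for x in a])
ct=onz(t,324.1,242.2,.028)[:2];rt=T(538,592,.028);cs=S(338,147,.028);rs=S(65,527,.028)
p("clean",ct,cs);p("read",rt,rs)
for a,b in((ct,rt),(cs,rs)): print(np.hypot(*(a-b)),np.degrees(np.arctan2(*(a-b)[::-1]))-90)
p("cap",T(518,427,.11),S(238,473,.11));p("knob",onz(t,354.2,240.1,.08)[:2],S(243,203,.08))
for a in(T(473,435,.11)-T(518,428,.11),S(258,424,.11)-S(237,467,.11)):print("bar",np.degrees(np.arctan2(a[1],a[0])))
a,b=T(390,343,.048),T(627,335,.048);p("brk",a,b);print(np.degrees(np.arctan2(*(a-b)[::-1]))-90)
a=T(437,418,.092)-T(533,377,.092);b=T(445,508,.092)-T(425,415,.092);print("edge far (dir)",np.degrees(np.arctan2(a[1],a[0])))
a,b=T(188,340,.03),T(636,336,.03);p("tray far edge",a,b);print(np.degrees(np.arctan2(*(a-b)[::-1]))-90)
```

```text
clean [458.7 183.9] [459.8 186.4]
read [469.6   3.5] [465.9   7.1]
0.18073197925547443 3.4513531103148836
0.17944947193533944 1.9655566678879808
cap [529.1  28.3] [531.9  30.7]
knob [460.  124.6] [463.5 125.7]
bar 99.68798868195942
bar 100.64284516370405
brk [574.6  69.5] [579.3 -32.2]
2.6705665752438676
edge far (dir) 113.97619149289011
tray far edge [578.2 155. ] [582.4 -40.8]
1.2191755958780846
```

send_rows(
  commands="85 -0.99 -0.806 0 0;85 -0.99 -0.806 0 0;85 -0.99 -0.806 0 0;85 -0.99 -0.806 0 0;85 -0.99 -0.806 0 0;85 -0.99 -0.806 0 0;85 -0.99 -0.806 0 0;85 -0.99 -0.806 0 0;85 -0.99 -0.806 0 0;85 -0.99 -0.806 0 0;85 -0.99 -0.806 0 0;85 -0.99 -0.806 0 0;85 -0.99 -0.806 0 0;85 -0.99 -0.806 0 0;85 -0.99 -0.806 0 0;85 -0.99 -0.806 0 0;85 -0.99 -0.806 0 0;85 -0.99 -0.806 0 0;85 -0.99 -0.806 0 0;85 -0.99 -0.806 0 0",
  grip_force=20,
)

```text
t: 1.97
tcp_pos: [0.4838, 0.12, 0.2394]
tool_rot: [0.202, 0.979, 0.0, 0.0]
force: [0.4, 0.2, 0.5]
finger_gap: 0.998
gripper_force: 0.0
```

send_rows(
  commands="85 -0.99 -0.806 0 0;85 -0.99 -0.806 0 0;85 -0.99 -0.806 0 0;85 -0.99 -0.806 0 0;85 0 0 0 1;85 0 0 0 1;85 0 0 0 1;85 0 0 0 1;85 0 0 0 1;85 0 0 0 1;85 0 0 0 1;85 0 0 0 1;85 0 0 0 1;85 0 0 0 1;85 0 0 0 1;85 0 0 0 1;85 0 0 0 1;85 0 0 0 1;85 0 0 0 0.1;85 0 0 0 0",
)

```text
t: 3.63
tcp_pos: [0.5306, 0.0307, 0.2393]
tool_rot: [0.64, 0.768, 0.0, 0.0]
force: [0.8, 0.2, 0.2]
finger_gap: 0.992
gripper_force: 0.0
```

send_rows(
  commands="85 0 0 1 0;85 0 0 1 0;85 0 0 1 0;85 0 0 1 0;85 0 0 1 0;85 0 0 1 0;85 0 0 1 0;85 0 0 1 0;85 0 0 0.8 0;85 0 0 0 0;85 0 0 0 0",
)

```text
t: 4.55
tcp_pos: [0.5302, 0.0307, 0.0627]
tool_rot: [0.64, 0.768, -0.0, -0.001]
force: [0.0, -0.6, 0.5]
finger_gap: 1.0
gripper_force: 0.0
```

Run:
```python
from station import cams
from h import *
t=cams.snapshot("top"); s=cams.snapshot("scene")
crop(t,340,150,100,100,4,"pics/a.png");crop(s,200,220,100,100,4,"pics/b.png")
cv2.imwrite("pics/c2.png",np.hstack([cv2.imread("pics/a.png"),cv2.imread("pics/b.png")]))
```

```text
(no output)
```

View pics/c2.png

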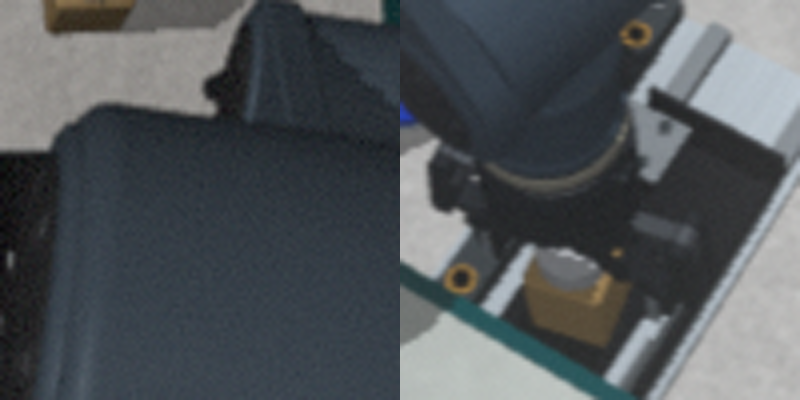

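The scene half (right) shows the jar between the open fingers, with the cap at about (570,265). The top view is blocked by the arm. I'll close now.

send_rows(
  commands="70 0 0 0 0;60 0 0 0 0;52 0 0 0 0;46 0 0 0 0;43 0 0 0 0;40 0 0 0 0;36 0 0 0 0;36 0 0 0 0;36 0 0 0 0;36 0 0 0 0",
  grip_force=25,
)

```text
t: 5.48
tcp_pos: [0.5306, 0.0307, 0.064]
tool_rot: [0.641, 0.768, 0.0, 0.0]
force: [-1.5, -0.4, 5.7]
finger_gap: 0.521
gripper_force: 24.9
```

send_rows(
  commands="36 0 0 -0.2 0;36 0 0 -0.2 0;36 0 0 0 0;36 0 0 0 1;36 0 0 0 1;36 0 0 0 1;36 0 0 0 1;36 0 0 0 1;36 0 0 0 1;36 0 0 0 1;36 0 0 0 1;36 0 0 0 1;36 0 0 0 1;36 0 0 0 1;36 0 0 0 1;36 0 0 0 1;36 0 0 0 1;36 0 0 0 1;36 0 0 0 1;36 0 0 0 1",
  grip_force=30,
)

```text
t: 7.15
tcp_pos: [0.5305, 0.0307, 0.0711]
tool_rot: [0.961, 0.276, -0.0, -0.0]
force: [0.0, -0.2, -1.4]
finger_gap: 0.514
gripper_force: 30.6
```

send_rows(
  commands="36 0 0 0 1;36 0 0 0 1;36 0 0 0 1;36 0 0 0 1;36 0 0 0 1;36 0 0 0 1;36 0 0 0 1;36 0 0 0 0.45;36 0 0 0 0;36 0 0 0 0",
)

```text
t: 7.98
tcp_pos: [0.5305, 0.0307, 0.0711]
tool_rot: [1.0, 0.022, -0.0, -0.0]
force: [0.7, -0.9, -2.1]
finger_gap: 0.517
gripper_force: 30.6
```

Run:
```python
from station import cams,readout
from h import *
s=cams.snapshot("scene");crop(s,200,220,120,100,6,"pics/c3.png")
r=readout.sense();print(r["q"],R.from_quat(r["tool_rot"]).as_matrix().round(3),r["force"])
```

```text
[-1.52652913e-01  6.65806683e-01  1.79848630e+00 -2.58317501e-06
  6.77533772e-01  1.37377627e+00] [[ 0.999  0.044 -0.   ]
 [ 0.044 -0.999  0.   ]
 [-0.    -0.    -1.   ]] [ 0.27764982 -0.34222333 -1.54913566]
```

View pics/c3.png

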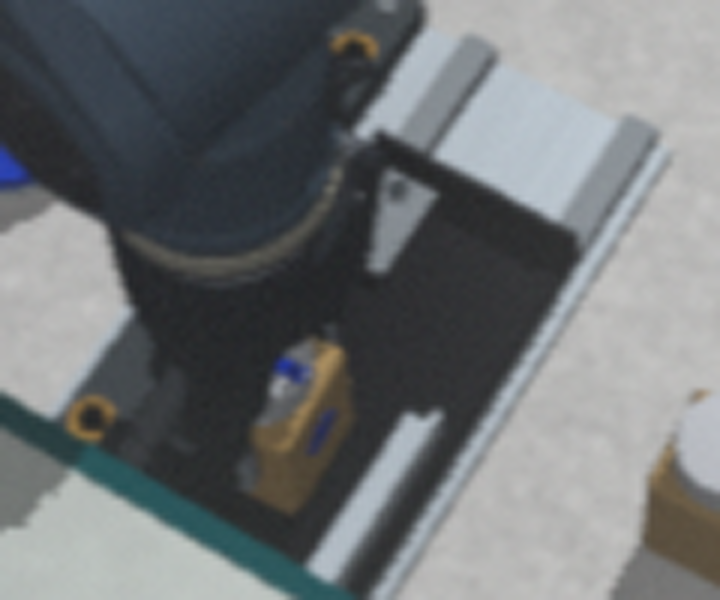

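The jar's blue dot at (320,432) now faces the bracket, and the faces look parallel. I'll shift towards the bracket's middle and approach it.

send_rows(
  commands="36 0.25 0.2 0 0;36 0.25 0.2 0 0;36 0.25 0.15 0 0;36 0.2 0 0.15 0;36 0.05 0 0.15 0;36 0 0 0 0;36 0 0 0 0",
)

```text
t: 8.62
tcp_pos: [0.5506, 0.0207, 0.0648]
tool_rot: [1.0, 0.022, -0.001, -0.0]
force: [-0.5, 0.5, -2.1]
finger_gap: 0.519
gripper_force: 30.5
```

send_rows(
  commands="36 0.05 0 0 0;36 0.05 0 0 0;36 0 0 0 0;36 0 0 0 0",
)

```text
t: 8.95
tcp_pos: [0.5531, 0.0207, 0.0654]
tool_rot: [1.0, 0.022, 0.0, 0.0]
force: [-0.4, -0.9, -1.6]
finger_gap: 0.515
gripper_force: 30.5
```

send_rows(
  commands="36 0.05 0 0 0;36 0.05 0 0 0;36 0 0 0 0;36 0 0 0 0",
)

```text
t: 9.28
tcp_pos: [0.5537, 0.0209, 0.0651]
tool_rot: [1.0, 0.022, -0.001, -0.0]
force: [-3.0, -0.6, 0.5]
finger_gap: 0.512
gripper_force: 30.1
```

send_rows(
  commands="36 0.05 0 0 0;36 0 0 0 0;36 0 0 0 0",
)

```text
t: 9.53
tcp_pos: [0.5538, 0.0209, 0.065]
tool_rot: [1.0, 0.022, -0.002, -0.0]
force: [-3.8, -0.6, 1.4]
finger_gap: 0.516
gripper_force: 29.9
```

send_rows(
  commands="36 0 0 0.05 0;36 0 0 0.05 0;36 0 0 0 0;36 0 0 0 0",
)

```text
t: 9.87
tcp_pos: [0.5538, 0.021, 0.0642]
tool_rot: [1.0, 0.022, -0.002, -0.0]
force: [-7.6, -0.6, 9.6]
finger_gap: 0.514
gripper_force: 30.6
```

Run:
```python
from station import cams,readout
from h import *
s=cams.snapshot("scene");crop(s,200,220,120,100,6,"pics/c4.png")
```

```text
(no output)
```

View pics/c4.png

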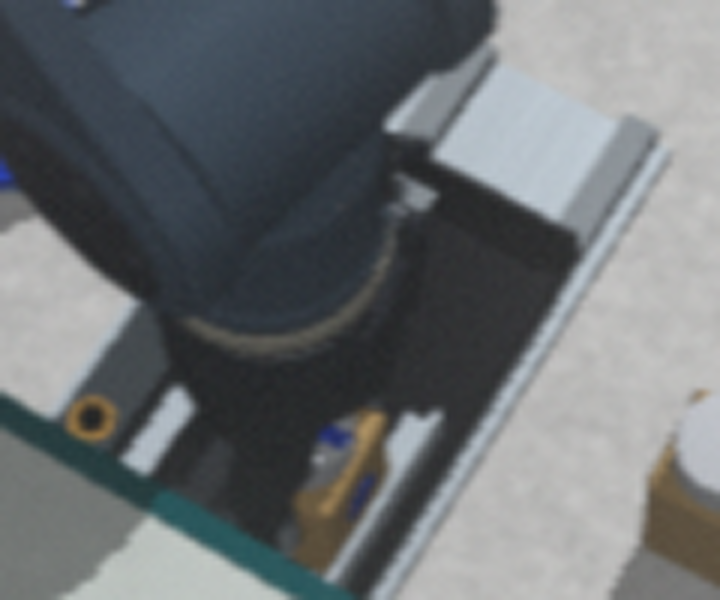

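The jar stands against the bracket, with the dot at about (360,492) just above its edge. I'll release it, rise and check.

send_rows(
  commands="46 0 0 0 0;50 0 0 0 0;60 0 0 0 0;75 0 0 0 0;85 0 0 0 0;85 0 0 0 0;85 0 0 0 0;85 0 0 0 0;85 0 0 -0.5 0;85 0 0 -1 0;85 0 0 -1 0;85 0 0 -1 0;85 0 0 -1 0;85 0 0 -1 0;85 -1 -1 0 0;85 -1 -1 0 0;85 -1 -1 0 0;85 -1 -1 0 0;85 -0.5 -1 0 0;85 0 0 0 0",
)

```text
t: 11.58
tcp_pos: [0.4579, 0.1193, 0.1738]
tool_rot: [1.0, 0.023, -0.002, -0.001]
force: [-0.9, -0.8, -1.1]
finger_gap: 0.994
gripper_force: 0.0
```

Run:
```python
from station import cams,readout
from h import *
s=cams.snapshot("scene");t=cams.snapshot("top")
crop(s,200,220,100,100,4,"pics/a.png");crop(t,340,150,100,100,4,"pics/b.png")
cv2.imwrite("pics/c5.png",np.hstack([cv2.imread("pics/a.png"),cv2.imread("pics/b.png")]))
```

```text
(no output)
```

View pics/c5.png

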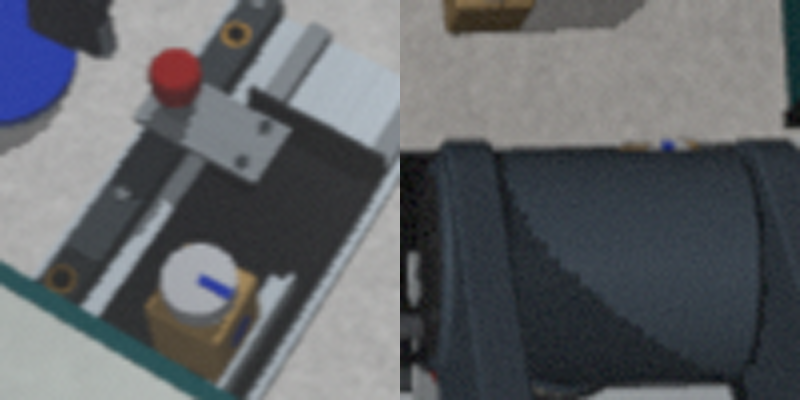

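The scene half (left) shows the jar upright, its dot face at the bracket, with the cap at (200,278), the bar running (200,278) to (232,297), and the knob top at (176,68). The top view is blocked by the arm. I'll check these positions numerically.

Run:
```python
from station import cams,readout
from h import *
s=cams.snapshot("scene")
S=lambda u,v,z:onz(s,200+u/4,220+v/4,z)[:2]*1000
print("cap",S(200,278,.11),"knob",S(176,68,.08))
a=S(232,295.5,.11)-S(200,279,.11);print(np.degrees(np.arctan2(a[1],a[0])))
a=S(258,286,.092)-S(222,350,.092);print(a)
print((proj(s,[.556,.0194,.11])-[200,220])*4)
```

```text
cap [554.67032357  22.62116192] knob [463.01909908 126.82382194]
4.27079894452571
[-3.84158673 37.9790162 ]
[198.48918707 284.4244502 ]
```

send_rows(
  commands="85 0.25 -0.3 0.3 0;85 0 0 1 0;85 0 0 1 0;85 0 0 1 0;85 0 0 1 0;85 0 0 1 0;85 0 0 0.5 0;85 0 0 0 0;60 0 0 0 0;45 0 0 0 0;35 0 0 0 0;31 0 0 0 0;28 0 0 0 0;24 0 0 0 0;20 0 0 0 0;20 0 0 0 0;20 0 0 0 0",
  grip_force=50,
)

```text
t: 13.15
tcp_pos: [0.4672, 0.1235, 0.0585]
tool_rot: [1.0, 0.021, 0.001, -0.0]
force: [-0.5, 2.6, 4.8]
finger_gap: 0.333
gripper_force: 48.8
```

send_rows(
  commands="20 0 0 -0.15 0;20 0 0 -0.15 0;20 0 0 -0.15 0;20 0 0 -0.15 0;20 0 0 -0.1 0;20 0 0 0 0;20 0 0 0 0",
  grip_force=60,
)

```text
t: 13.73
tcp_pos: [0.4671, 0.1228, 0.0714]
tool_rot: [1.0, 0.022, 0.001, 0.0]
force: [3.7, 0.5, -7.4]
finger_gap: 0.325
gripper_force: 59.5
```

send_rows(
  commands="20 0 0.05 0 0;20 0 0.1 0 0;20 0 0.2 0 0;20 0 0.3 0 0;20 0 0.35 0 0;20 0 0.4 0 0;20 0 0.4 0 0;20 0 0.4 0 0;20 0 0.4 0 0;20 0 0.4 0 0;20 0 0.4 0 0;20 0 0.4 0 0;20 0 0.4 0 0;20 0 0.4 0 0;20 0 0.35 0 0;20 0 0.3 0 0;20 0 0.2 0 0;20 0 0.1 0 0;20 0 0.05 0 0;20 0 0 0 0",
)

```text
t: 15.4
tcp_pos: [0.4712, 0.0108, 0.0713]
tool_rot: [1.0, 0.022, -0.0, 0.0]
force: [3.3, -2.1, -6.9]
finger_gap: 0.328
gripper_force: 59.7
```

send_rows(
  commands="20 0 0.15 0 0;20 0 0.15 0 0;20 0 0.1 0 0;20 0 0.05 0 0;20 0 0 0 0",
)

```text
t: 15.82
tcp_pos: [0.4716, 0.0019, 0.0713]
tool_rot: [1.0, 0.022, -0.0, 0.0]
force: [2.8, -0.3, -8.0]
finger_gap: 0.327
gripper_force: 59.8
```

send_rows(
  commands="20 0 -0.05 0 0;20 0 0 0.15 0;20 0 0 0.15 0;20 0 0 0.15 0;20 0 0 0.15 0;20 0 0 0.1 0;20 0 0 0 0;20 0 0 0 0",
)

```text
t: 16.48
tcp_pos: [0.4716, 0.0036, 0.0585]
tool_rot: [1.0, 0.022, 0.0, -0.0]
force: [0.7, 4.0, 10.1]
finger_gap: 0.326
gripper_force: 61.5
```

send_rows(
  commands="20 0 -0.03 0.03 0;20 0 0 0 0;20 0 0 0 0;20 0 0 0 0",
)

```text
t: 16.82
tcp_pos: [0.4717, 0.0037, 0.0584]
tool_rot: [1.0, 0.022, 0.0, 0.0]
force: [-0.3, 1.3, 14.7]
finger_gap: 0.326
gripper_force: 61.9
```

Run:
```python
from station import cams,readout
from h import *
s=cams.snapshot("scene");t=cams.snapshot("top")
crop(s,195,215,100,125,4,"pics/a.png");crop(t,330,140,100,125,4,"pics/b.png")
cv2.imwrite("pics/c6.png",np.hstack([cv2.imread("pics/a.png"),cv2.imread("pics/b.png")]))
```

```text
(no output)
```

View pics/c6.png

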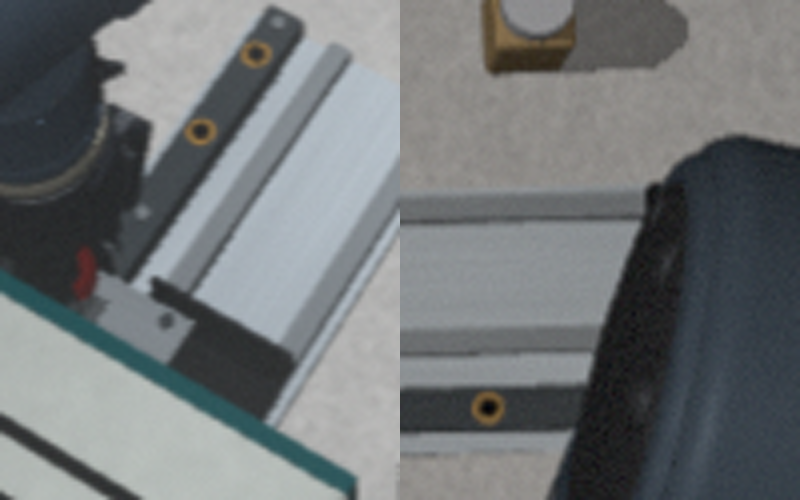

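The knob at (85,275) is gripped over the reading hole, the two outer holes are free, and z is back at its pin-home value. The jar is inside the cabinet, hidden from both cameras. I'll hand the job in.

```bash
python3 -c "
from station import sign_off,readout
print(readout.sense()['gripper_force']);print(sign_off())"
```

```text
61.91377121955156
the job is handed in; nothing more can be done
None
```

I turned the jar's blue-dot face flat against the middle of the bracket, slid the tray about 120 mm to the reading hole, and handed the job in at about 17 s with the pin home and the knob gripped at about 60 N. I couldn't see the jar after it went into the cabinet, so its final position there is unchecked, and the judge's verdict wasn't shown.

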